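# Check a printing block in the type-height gauge

## Robot

A 6-joint arm with a two-finger parallel gripper is mounted at the origin on the work surface. World frame = base frame: x ahead of the robot, y to its left, z up, the work surface at z = 0. Lengths are in m, angles in rad, forces in N, time in s.
With the tool pointing down it reaches from about 0.35 to 0.8 m from the base axis. Payload 7.3 kg.
Tool frame: the origin (TCP) lies at the very end of the fingers, on their centre line; the grasp point (between the pads) lies robot.grip_point_offset behind it (robot.grip_point_offset is the distance from the TCP to the grasp point, in m); z points along the fingers, y is the line along which they close (so a half turn about z gives the same grasp; the last joint's range is limited). The gripper opens to 85 mm and grips with 20 to 120 N. Pads are 22 mm wide; open, the fingers measure 114 mm over their backs; the gripper's body (76 mm by 85 mm) begins 54 mm behind the grasp point. The pads swing forward as they close: fully open they stand 13 mm farther back than shut.
Start: joints at [-1.398, 0.342, 1.524, -0, 1.275, -0.146], TCP at [0.165, -0.499, 0.231] pointing down, gripper open.
Joint ranges: [-2.53, 2.53], [-0.77, 2.02], [0.04, 2.7], [-1, 4.14], [0.28, 2.66], [-3.11, 3.11]. Speed limits (rad/s): [2.57, 2.57, 3.14, 3.14, 3.14, 3.14].

## Interface

Orientations are given as a unit quaternion [w, x, y, z].
In Python, from rig import robot gives the robot as it stands.
- The arm moves only by the tool carry_out, never from a script. Its argument "commands" is a list of rows, each an object of numbers: "dx", "dy", "dz": the shift along the tool's x, y, z in m; "roll": the turn about the tool's z in degrees; "fingers": the closure in counts, from 0 (fully open) to 255 (shut). In form: [{"dx": .., "dy": .., "dz": .., "roll": .., "fingers": ..}, ...]. A call has 1 to 12 rows; each row shifts and turns the commanded pose from where the row before left it, along the tool's axes as they then stand; what a row does not reach is not made up. A row lasts 1/8 s, in which the tool goes at most 62.5 mm and 10.7 degrees, less where a joint would pass 70% of its speed; a pose out of reach is approached as far as the arm can. A call with a gripper value outside its range is refused whole. The fingers move at their own pace and stop on an object; "grip_force" is the grip in N (left out, the last holds). Time passes only in rows, so rows that do not move let the fingers close. It gives the time, the measured TCP pose, the force, the opening and the grip force at its end, in the units of the state.
- robot.state(): the state, without advancing time (a new reading comes with each control period).
- robot.snapshot(name): name is "scene" or "top" or "wrist"; returns a dict with "img" (480x640x3 uint8, red, green, blue), "z_map" (480x640 float32, m along the optical axis (not along the pixel's ray), 0 where there is no reading), "intrinsics" (3x3 intrinsics, pixels), "pose" (4x4, takes a point from camera to world coordinates); the wrist camera has in their place "tool_from_camera" (4x4, takes a point from camera to tool coordinates, whose origin is the TCP and whose axes are the flange's). Camera axes: x right, y down, z forward; pixel columns grow to the right and rows downward; lengths in m; the calibration is good to about 2 mm. The wrist camera is an equidistant fisheye: a pixel r from the principal point sees the ray r / f radians off the axis. A picture is of the moment at which its call begins: read the wrist's pose just before it.
- robot.sign_off(): hands the job in; it is judged then, once.
The state is a dict: "time": time; "joint_pos": joint angles; "qvel": joint speeds; "effort": joint torques, N m; "tool_pos": TCP position; "ee_rot": TCP orientation; "force": force on the tool from outside, world axes, zero at the start; "ft_torque": the same for the moment, N m; "grip_width": opening from 0.0 (shut) to 1.0 (fully open); "grasp_force": force on a finger pad.
Only numpy, scipy, OpenCV 4.12 (cv2) and the standard library are available. Lean on these libraries where they do the work, as an engineer would, in place of code of your own. Each camera call takes 0.05 s, during which the arm holds its last target. There are 200 camera calls.

## Task

Lay the silver-faced printing block, face up, on the green gauge's flat bed, lengthwise in its throat and centred under the spindle, and press it home against the brass stop screw: lightly but for a moment with real contact, with a few newtons and never more than 8. Then turn the round ratchet knob on top clockwise (seen from above) until the spindle clamps the block and the knob slips on the drum below by 20 to 70 degrees, no more, and leave it clamped. The gauge only stands on the table, so do not shift it by more than a centimetre, and leave the red-faced block and everything else where it is.

Things in the scene. Friction and masses are not known exactly. Their poses are not given: they have to be found in the camera images.
- block: The block to gauge: wooden bar 110 (x) x 30 (y) x 23 (z) mm, 0.11 kg, its upper face silver-grey metal with small dark bars. Origin at the centre of its underside, x along its length, z up; symmetric end for end.
- gauge: Loose green C-shaped gauge, 3 kg, standing on the table (slides at about 17 N). Origin on its underside below the spindle axis; x from the open mouth to the column, z up. Bed x -95 to 75, y -50 to 50, flat top at z 18 mm. Column x 42 to 72 mm. Head (overhanging arm) x -20 to 72, y -18 to 18, z 72 to 96 mm. On the head a dark drum, radius 15, z 97.5 to 111.5 mm, with a yellow mark.
- bed_axis (a point): Point on the top of the gauge's bed straight below the spindle axis (gauge x 0, y 0, z 18 mm). Home, the block lies along gauge x, either end first, y 0, its inner end 17 to 27 mm beyond this point and its centre 28 to 38 mm in front of it (where the stop screw has been set); its front end then stands out of the throat at gauge x -83 to -93 mm, free to grip or push.
- quill: Dark sleeve, 18 mm across, fixed under the gauge's head, lower face at this origin, 63 mm above the gauge's underside. From it comes the steel spindle, 12 mm across, which moves down and up and does not turn. How far it is out at the start is not measured: its flat tip is 3 to 8 mm above the top of a block on the bed (44 to 49 mm above the gauge's underside).
- knob_top (a point): Centre of the top of the steel ratchet knob, on the spindle axis, 143 mm above the gauge's underside; z up. Round, 22 mm across, 30 mm tall, red mark on top; stays at its height. Clockwise from above it turns the drum at 0.055 N m and lowers the spindle 2.1 mm per rad; turned back it raises it. On the clamped block it slips at 0.10 N m (21 N on the block) and stays clamped.
- ratchet (a joint): How far the knob has slipped clockwise on the drum (rad), 0 at the start and while knob and drum turn together; it grows only while the knob slips. (The knob's red mark against the drum's yellow mark, which point the same way at 0.)
- stop: Dark bracket at the back of the gauge's bed, 40 mm wide, 24 mm high. Origin at the foot of its front face (gauge x 30, z 18 mm). An adjustable brass stop screw with a flat head, 18 mm across, centre 11.5 mm above the bed, stands out of it. How far is not measured: 3 to 13 mm in front of this face; it does not give. Press the block on it with 2 to 5 N (over 8 N is too much).
- spare_block: Another block of the same size, its upper face red: leave it alone. Origin at the centre of its underside.
- ink_can: Blue ink can, 76 mm across, 70 mm high; leave alone.
- furniture_a: Wooden bar 100 x 18 x 18 mm lying beside the gauge on its +y side; leave alone.
- furniture_b: Wooden bar 80 x 25 x 18 mm near the robot; leave alone.
- composing_stick: Steel composing stick with type, 220 x 55 x 23 mm, beyond the blocks; leave alone.
- brayer: Ink roller with wooden handle, 150 mm long, 38 mm high; leave alone.
- type_brush: Brush lying on the table at the right; leave alone.
Not all that is in view belongs to the job. What is shaped like the gauge but orange is not meant.

How it is judged:
By the outcome, as a careful person would: the job done as asked, in the order asked, and still so for the second after the job is handed in, with the robot touching nothing.
It also fails if it takes over 72 s, if anything falls off the work surface, if the arm or the gripper's body presses on something with over 40 N, if the wrist force passes 120 N, or if a joint passes its speed limit or range.

## Working session

There is one attempt and no reset: what is moved stays moved. The work goes in short steps, Python scripts to look and compute and a tool call to move; the robot and the scene stay as the last step left them, time stands still between calls to the robot, and variables do not carry over. Pictures are saved under pics/ and viewed, at most 10 in all, crops included, and the job is handed in when it is done.

Besides the shell and the picture viewer there is one more tool, called in YAML: its name, and indented under it one key for each argument. carry_out: Moves the arm, as the interface text tells. Its arguments: {"type":"object","properties":{"commands":{"type":"array"},"grip_force":{"type":"number"}},"required":["commands"]}

```bash
mkdir -p pics; ls; cat > h.py <<'E'
import numpy as np, cv2
from rig import robot
def pts(s):
    K=s["intrinsics"];z=s["z_map"];v,u=np.mgrid[:480,:640]
    p=np.stack([(u-K[0,2])/K[0,0]*z,(v-K[1,2])/K[1,1]*z,z],-1)
    T=s["pose"];return p@T[:3,:3].T+T[:3,3]
E
python3 - <<'E'
from h import *
print(robot.grip_point_offset, robot.state())
for n in("scene","top"):
    s=robot.snapshot(n);np.savez(n,**s);cv2.imwrite(f"pics/{n}.png",s["img"][...,::-1]);print(s["pose"],s["intrinsics"])
E
```

```text
pics
0.0187 {'time': 0.0, 'joint_pos': array([-1.39801318e+00,  3.42713323e-01,  1.52502449e+00,  3.87146158e-05,
        1.27538050e+00, -1.45978753e-01]), 'qvel': array([-1.01670111e-04, -2.20839055e-05, -7.48428759e-04, -4.72821080e-04,
        7.81803561e-04, -5.40288880e-04]), 'effort': array([ 4.68924973e-04, -4.33671391e+01, -2.46015716e+01, -1.50045548e-04,
        7.68275466e-03,  9.53730279e-06]), 'tool_pos': array([ 0.16450424, -0.49814346,  0.23062822]), 'ee_rot': array([-7.63007083e-04,  9.87326330e-01,  1.58701407e-01,  8.28954854e-06]), 'force': array([-0.01896253, -1.02026084, -0.79455369]), 'ft_torque': array([ 0.01965421,  0.01782684, -0.00599992]), 'grasp_force': 0.0, 'grip_width': 1.0032085571016987}
[[ 0.8753013   0.36964284 -0.31178807  1.0286963 ]
 [ 0.48345055 -0.65409774  0.58174884 -0.96559867]
 [ 0.01109943 -0.65993963 -0.75123664  1.29991815]
 [ 0.          0.          0.          1.        ]] [[617.23231233   0.         324.79155927]
 [  0.         617.23231233 244.28919721]
 [  0.           0.           1.        ]]
[[-0.01124079 -0.99826434  0.05780961  0.44132655]
 [-0.9997129   0.0124429   0.02047669 -0.05701536]
 [-0.02116047 -0.05756284 -0.99811761  1.46822138]
 [ 0.          0.          0.          1.        ]] [[593.17382513   0.         323.88619194]
 [  0.         593.17382513 247.85398509]
 [  0.           0.           1.        ]]
```

View pics/top.png

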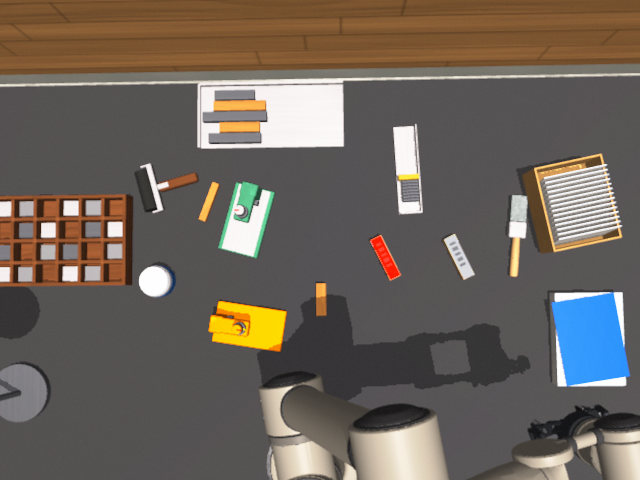

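View pics/scene.png

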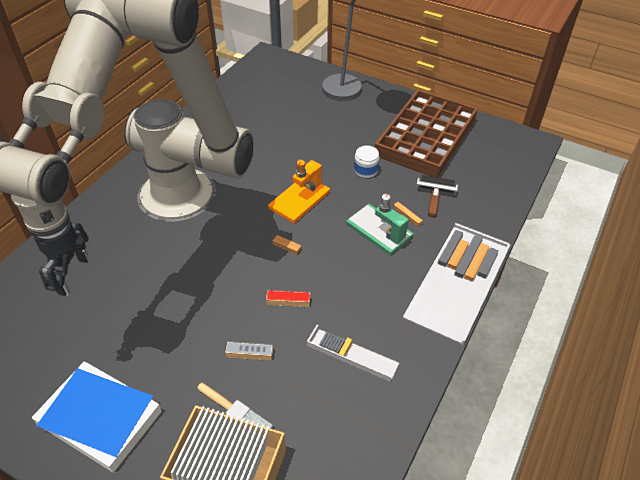

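The top view shows the silver block at about (459,257), the red one at (385,257) and the green gauge at (247,218). The gauge's mouth faces the robot and its knob is at about (239,210).

```bash
python3 - <<'E'
from h import *
def rect(P,name):
    (c,wh,a)=cv2.minAreaRect((P[:,:2]*1000).astype(np.float32)); print(name,len(P),np.round(c,1),np.round(wh,1),round(a,1),"zmed",np.round(np.median(P[:,2])*1000,1))
for n,boxes in (("top",dict(block=(435,225,485,290),gauge=(214,172,280,262))),("scene",dict(block=(215,330,285,370),gauge=(335,185,425,262)))):
    s=dict(np.load(n+".npz"));P=pts(s);hsv=cv2.cvtColor(s["img"],cv2.COLOR_RGB2HSV)
    for k,(a,b,c,d) in boxes.items():
        p=P[b:d,a:c].reshape(-1,3);h=hsv[b:d,a:c].reshape(-1,3);z=p[:,2]
        if k=="block": rect(p[(z>.015)&(z<.035)],n+" block")
        else:
            rect(p[(z>.010)&(z<.026)],n+" bed"); g=(h[:,0]>60)&(h[:,0]<95)&(h[:,1]>90)
            rect(p[(z>.088)&(z<.102)&g],n+" head"); rect(p[(z>.132)&(z<.155)],n+" knob")
            print(np.round(p[(z>.132)&(z<.155)].mean(0)*1000,1))
E
```

```text
top block 576 [ 500.8 -353.5] [109.9  32. ] 24.6 zmed 22.3
top bed 2103 [605.  189.1] [151.7 170. ] 74.4 zmed 17.5
top head 431 [632.5 154.3] [39.7 90.9] 76.3 zmed 95.1
top knob 79 [607.  162.1] [19.8 20.7] 16.1 zmed 142.4
[607.2 161.9 142.2]
scene block 583 [ 500.6 -357.2] [109.8  36.2] 24.9 zmed 23.2
scene bed 1393 [594.  210.6] [219.8 280.4] 21.8 zmed 17.7
scene head 302 [636.7 150.3] [47.1 91.6] 67.2 zmed 94.9
scene knob 61 [607.7 158.6] [22.  28.5] 43.9 zmed 140.4
[608.4 156.6 140.6]
```

```bash
cat >> h.py <<'E'
def pose():
    s=robot.state();w,x,y,z=s["ee_rot"];yaw=np.degrees(np.arctan2(2*(x*y+w*z),1-2*(y*y+z*z)))
    return s["tool_pos"]*1000,yaw,s
def go(x,y,z,yaw=None):
    p,a,s=pose();d=np.array([x,y,z])-p;r=np.radians(a)
    print("at",np.round(p,1),round(a,2),"q6",round(s["joint_pos"][5],2),"-> dx %.1f dy %.1f dz %.1f roll %.2f"%(d[0]*np.cos(r)+d[1]*np.sin(r),d[0]*np.sin(r)-d[1]*np.cos(r),-d[2],0 if yaw is None else (a-yaw+180)%360-180),"(mm; roll after)")
def wrist():
    p,a,st=pose();s=robot.snapshot("wrist");return s,st
def wpts(s,st):
    from scipy.spatial.transform import Rotation as R
    K=s["intrinsics"];v,u=np.mgrid[:480,:640];a=(u-K[0,2])/K[0,0];b=(v-K[1,2])/K[1,1];r=np.hypot(a,b)+1e-9
    z=s["z_map"];t=np.tan(np.minimum(r,1.5))/r
    p=np.stack([a*t*z,b*t*z,z],-1);T=s["tool_from_camera"];p=p@T[:3,:3].T+T[:3,3]
    q=st["ee_rot"];return p@R.from_quat([q[1],q[2],q[3],q[0]]).as_matrix().T+st["tool_pos"]
E
python3 -c "
from h import *
go(461,-373,150,24.6)"
```

```text
at [ 164.5 -498.2  230.7] 18.27 q6 -0.15 -> dx 320.8 dy -25.9 dz 80.7 roll -6.33 (mm; roll after)
```

carry_out:
  commands:
    - {"dx":0.04,"dy":-0.003}
    - {"dx":0.04,"dy":-0.003}
    - {"dx":0.04,"dy":-0.003}
    - {"dx":0.04,"dy":-0.003}
    - {"dx":0.04,"dy":-0.003,"dz":0.02}
    - {"dx":0.04,"dy":-0.004,"dz":0.02}
    - {"dx":0.04,"dy":-0.004,"dz":0.02}
    - {"dx":0.04,"dy":-0.003,"dz":0.02}
    - {"roll":-6.3}
    - {}
    - {}

```text
validation failed for argument at $.co...
```

```bash
python3 - <<'E'
from h import *
s,st=wrist();cv2.imwrite("pics/w1.png",s["img"][...,::-1]);P=wpts(s,st).reshape(-1,3)*1000
m=(P[:,2]>14)&(P[:,2]<34)&(np.hypot(P[:,0]-501,P[:,1]+355)<75);Q=P[m]
print(m.sum(),np.median(Q[:,2]),cv2.minAreaRect(Q[:,:2].astype(np.float32)))
go(461,-373,150,24.6)
E
```

```text
0 nan ((0.0, 0.0), (0.0, 0.0), 0.0)
at [ 164.5 -498.2  230.8] 18.27 q6 -0.15 -> dx 320.8 dy -26.0 dz 80.8 roll -6.33 (mm; roll after)
  return _methods._mean(a, axis=axis, dtype=dtype,
  ret = ret.dtype.type(ret / rcount)
```

View pics/w1.png

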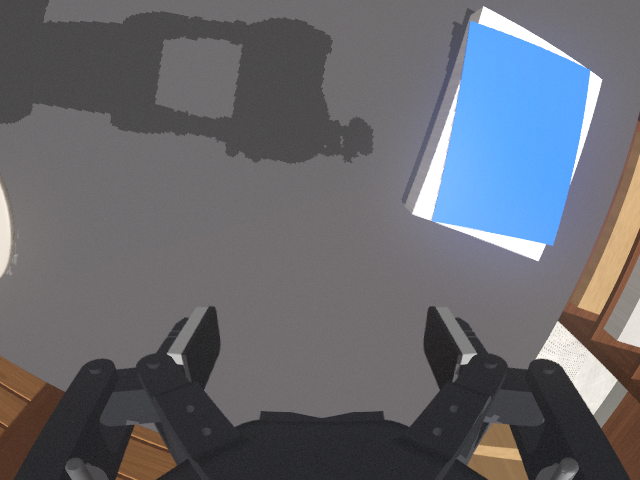

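The move was refused because every row needs all its keys. The picture is still from the start pose: pads at about (195,340) and (450,340), with only the blue tray ahead.

carry_out:
  commands:
    - {"dx":0.04,"dy":-0.003,"dz":0,"roll":0,"fingers":0}
    - {"dx":0.04,"dy":-0.003,"dz":0,"roll":0,"fingers":0}
    - {"dx":0.04,"dy":-0.003,"dz":0,"roll":0,"fingers":0}
    - {"dx":0.04,"dy":-0.003,"dz":0,"roll":0,"fingers":0}
    - {"dx":0.04,"dy":-0.003,"dz":0.02,"roll":0,"fingers":0}
    - {"dx":0.04,"dy":-0.004,"dz":0.02,"roll":0,"fingers":0}
    - {"dx":0.04,"dy":-0.004,"dz":0.02,"roll":0,"fingers":0}
    - {"dx":0.04,"dy":-0.003,"dz":0.02,"roll":0,"fingers":0}
    - {"dx":0,"dy":0,"dz":0,"roll":-6.3,"fingers":0}
    - {"dx":0,"dy":0,"dz":0,"roll":0,"fingers":0}
    - {"dx":0,"dy":0,"dz":0,"roll":0,"fingers":0}
  grip_force: 40

```text
time: 1.52
tool_pos: [0.46, -0.3739, 0.1514]
ee_rot: [0.0, 0.977, 0.211, 0.0]
force: [-0.9, -0.0, 0.3]
grip_width: 1.002
grasp_force: 0.0
```

```bash
python3 - <<'E'
from h import *
s,st=wrist();cv2.imwrite("pics/w2.png",s["img"][...,::-1]);P=wpts(s,st).reshape(-1,3)*1000
m=(P[:,2]>14)&(P[:,2]<34)&(np.hypot(P[:,0]-501,P[:,1]+355)<75);Q=P[m]
print(m.sum(),np.median(Q[:,2]),cv2.minAreaRect(Q[:,:2].astype(np.float32)))
go(461,-373,150,24.6)
E
```

```text
5960 22.69861829350521 ((499.8289794921875, -357.30999755859375), (109.48095703125, 30.619970321655273), 24.568527221679688)
at [ 460.  -374.   151.6] 24.43 q6 0.33 -> dx 1.3 dy -0.4 dz 1.6 roll -0.17 (mm; roll after)
```

View pics/w2.png

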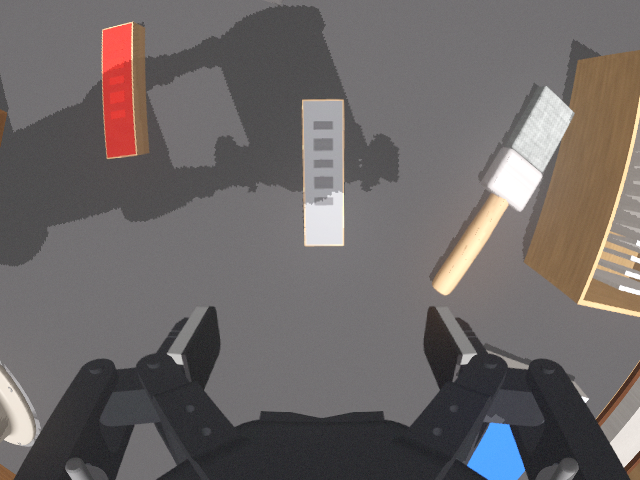

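The wrist view shows the silver block upright in the image at (323,172), aligned with tool x. I'll descend and grip near its near end.

carry_out:
  commands:
    - {"dx":0,"dy":0.001,"dz":0.03,"roll":0,"fingers":0}
    - {"dx":0,"dy":0,"dz":0.03,"roll":0,"fingers":0}
    - {"dx":0,"dy":0,"dz":0.03,"roll":0,"fingers":0}
    - {"dx":0,"dy":0,"dz":0.03,"roll":0,"fingers":0}
    - {"dx":0,"dy":0,"dz":0.02,"roll":0,"fingers":0}
    - {"dx":0,"dy":0,"dz":0.008,"roll":0,"fingers":0}
    - {"dx":0,"dy":0,"dz":0,"roll":0,"fingers":255}
    - {"dx":0,"dy":0,"dz":0,"roll":0,"fingers":255}
    - {"dx":0,"dy":0,"dz":0,"roll":0,"fingers":255}
    - {"dx":0,"dy":0,"dz":0,"roll":0,"fingers":255}
    - {"dx":0,"dy":0,"dz":0,"roll":0,"fingers":255}
    - {"dx":0,"dy":0,"dz":0,"roll":0,"fingers":255}
  grip_force: 40

```text
time: 3.08
tool_pos: [0.4612, -0.375, 0.0044]
ee_rot: [0.001, 0.977, 0.213, 0.0]
force: [0.1, 0.0, 6.7]
grip_width: 0.34
grasp_force: 41.1
```

carry_out:
  commands:
    - {"dx":0,"dy":0,"dz":0,"roll":0,"fingers":255}
    - {"dx":0,"dy":0,"dz":0,"roll":0,"fingers":255}

```text
time: 3.32
tool_pos: [0.4612, -0.375, 0.0044]
ee_rot: [0.001, 0.977, 0.213, 0.0]
force: [-1.2, 1.4, 5.9]
grip_width: 0.337
grasp_force: 41.1
```

```bash
python3 -c "
from h import *
go(461,-373,150,24.6);print(robot.state()['force'],robot.state()['grip_width'],robot.state()['grasp_force'])"
```

```text
at [ 461.2 -375.     4.4] 24.57 q6 0.33 -> dx 0.7 dy -1.9 dz -145.6 roll -0.03 (mm; roll after)
[-1.21265898  1.35768786  5.90782942] 0.3372801429172385 41.08303427696228
```

carry_out:
  commands:
    - {"dx":0,"dy":0,"dz":-0.02,"roll":0,"fingers":255}
    - {"dx":0,"dy":0,"dz":-0.05,"roll":0,"fingers":255}
    - {"dx":0,"dy":0,"dz":-0.05,"roll":0,"fingers":255}
    - {"dx":0,"dy":0,"dz":-0.05,"roll":0,"fingers":255}
    - {"dx":0,"dy":0,"dz":0,"roll":9.6,"fingers":255}
    - {"dx":0,"dy":0,"dz":0,"roll":9.6,"fingers":255}
    - {"dx":0,"dy":0,"dz":0,"roll":9.6,"fingers":255}
    - {"dx":0,"dy":0,"dz":0,"roll":9.8,"fingers":255}

```text
time: 4.32
tool_pos: [0.4605, -0.3742, 0.1731]
ee_rot: [-0.0, 0.992, -0.125, -0.0]
force: [0.1, 0.6, -0.7]
grip_width: 0.339
grasp_force: 40.3
```

carry_out:
  commands:
    - {"dx":-0.011,"dy":-0.045,"dz":0,"roll":0,"fingers":255}
    - {"dx":-0.011,"dy":-0.045,"dz":0,"roll":0,"fingers":255}
    - {"dx":-0.012,"dy":-0.046,"dz":0,"roll":0,"fingers":255}
    - {"dx":-0.012,"dy":-0.047,"dz":0,"roll":0,"fingers":255}
    - {"dx":-0.012,"dy":-0.047,"dz":0,"roll":0,"fingers":255}
    - {"dx":-0.012,"dy":-0.047,"dz":0,"roll":0,"fingers":255}
    - {"dx":-0.012,"dy":-0.047,"dz":0,"roll":0,"fingers":255}
    - {"dx":-0.012,"dy":-0.047,"dz":0,"roll":0,"fingers":255}
    - {"dx":-0.011,"dy":-0.046,"dz":0,"roll":0,"fingers":255}
    - {"dx":-0.011,"dy":-0.046,"dz":0,"roll":0,"fingers":255}
    - {"dx":-0.011,"dy":-0.046,"dz":0,"roll":0,"fingers":255}
    - {"dx":-0.011,"dy":-0.046,"dz":0,"roll":0,"fingers":255}

```text
time: 5.82
tool_pos: [0.461, 0.199, 0.1733]
ee_rot: [0.0, 0.993, -0.122, -0.0]
force: [1.5, 0.4, -0.8]
grip_width: 0.342
grasp_force: 40.2
```

carry_out:
  commands:
    - {"dx":0,"dy":0,"dz":0,"roll":0,"fingers":255}
    - {"dx":0,"dy":0,"dz":0,"roll":0,"fingers":255}

```text
time: 6.08
tool_pos: [0.4611, 0.1971, 0.173]
ee_rot: [0.0, 0.993, -0.122, -0.0]
force: [-0.5, 0.2, 0.1]
grip_width: 0.345
grasp_force: 40.3
```

```bash
cat > g.py <<'E'
from h import *
import sys
def rect(P,n):
    print(n,len(P),np.round(np.median(P[:,2]),1),[np.round(i,1) for i in cv2.minAreaRect(P[:,:2].astype(np.float32))])
s,st=wrist();cv2.imwrite("pics/%s.png"%sys.argv[1],s["img"][...,::-1]);I=wpts(s,st)*1000;P=I.reshape(-1,3)
h=cv2.cvtColor(s["img"],cv2.COLOR_RGB2HSV).reshape(-1,3)
near=np.hypot(P[:,0]-607,P[:,1]-161)<115;z=P[:,2];green=(h[:,0]>55)&(h[:,0]<95)&(h[:,1]>90)
rect(P[near&(z>90)&(z<101)&green],"head");rect(P[near&(z>137)&(z<148)&(np.hypot(P[:,0]-607,P[:,1]-161)<30)],"knob")
rect(P[near&(z>12)&(z<23)],"bed")
print("knob mean",P[near&(z>137)&(z<148)&(np.hypot(P[:,0]-607,P[:,1]-161)<30)].mean(0))
go(607,161,150,-14);print(st["grip_width"],st["force"])
E
python3 g.py w3
```

```text
head 316 94.1 [array([600.3, 160.9]), array([35.1, 26.8]), np.float64(75.9)]
knob 68 138.0 [array([596.2, 161.2]), array([10.9,  2.4]), np.float64(79.1)]
bed 10410 17.4 [array([587.8, 197.4]), array([165.4, 133.3]), np.float64(73.5)]
knob mean [596.51328481 161.9027867  138.60954926]
at [461.3 196.7 173.1] -14.06 q6 2.07 -> dx 150.0 dy -0.8 dz 23.1 roll -0.06 (mm; roll after)
0.34506258887934804 [-0.53455823  0.18437854  0.06714113]
```

View pics/w3.png

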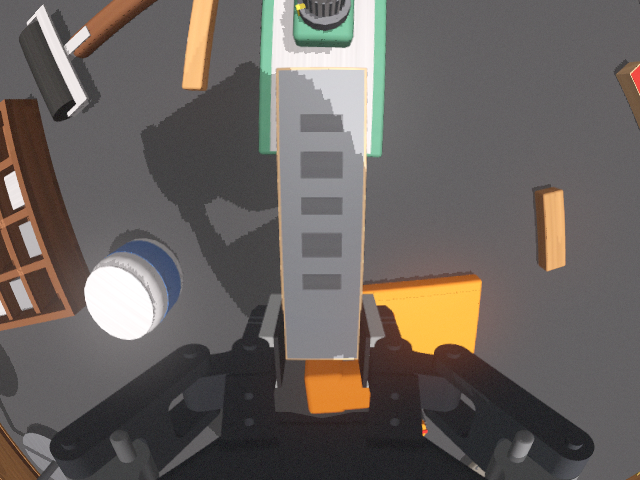

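The held block is centred at about (320,215). The gauge's front edge is at row ~153 and its knob at (325,8). I'll fit the bed edges and the held block's axis in the gauge frame.

```bash
cat > e.py <<'E'
from h import *
s,st=wrist();P=wpts(s,st).reshape(-1,3)*1000
def G(P,x0,y0,a):
    a=np.radians(a);d=P[:,:2]-[x0,y0];return np.c_[d[:,0]*np.cos(a)+d[:,1]*np.sin(a),-d[:,0]*np.sin(a)+d[:,1]*np.cos(a),P[:,2]]
Q=G(P,607.3,161,-14.2)
b=Q[(Q[:,2]>15.5)&(Q[:,2]<20.5)&(abs(Q[:,1])<60)&(Q[:,0]>-110)]
xs=np.arange(-90,-15,5);ext=[]
for x in xs:
    c=b[abs(b[:,0]-x)<2.5,1]; ext.append((c.min(),c.max()) if len(c) else (np.nan,)*2)
ext=np.array(ext);print(np.round(ext.T,1));m=~np.isnan(ext[:,0])
for i in(0,1):print(np.polyfit(xs[m],ext[m,i],1))
print("front x",[round(b[abs(b[:,1]-y)<4,0].min(),1) for y in(-40,-25,0,25,40)])
k=Q[(Q[:,2]>150)&(abs(Q[:,1])<18)&(Q[:,0]>-135)&(Q[:,0]<-20)]
for x in range(-130,-60,10):
    c=k[abs(k[:,0]-x)<4]
    if len(c):print(x,np.round([c[:,1].min(),c[:,1].max(),np.median(c[:,2])],1))
print("block front",k[:,0].max(), "tcp in G",G(st["tool_pos"][None]*1000,607.3,161,-14.2))
E
python3 e.py
```

```text
[[-49.2 -49.2 -49.8 -49.8 -49.7 -49.6 -49.6 -50.2 -49.4 -50.1 -50.  -50.9
  -49.9 -50.9 -50.9]
 [ 49.   49.6  49.6  49.5  48.5  48.6  49.3  49.3  48.5  48.4  49.2  48.3
   48.4  48.4  48.3]]
[-2.04122523e-02 -5.10489455e+01]
[-1.56484531e-02  4.79926978e+01]
front x [np.float64(-95.2), np.float64(-22.9), np.float64(-23.1), np.float64(-22.8), np.float64(-93.8)]
-130 [-18.   18.  259.2]
-120 [-16.4  13.8 191.4]
-110 [-16.4  13.8 191.4]
-100 [-16.2  13.9 191.4]
-90 [-16.3  13.9 191.4]
-80 [-16.2  13.8 191.3]
-70 [-16.1  13.9 191.8]
block front -51.90311811861274 tcp in G [[-150.33658932   -1.24829873  173.11603914]]
```

```bash
python3 -c "
from h import *
go(486.8,192.3,30,-15.2)"
```

```text
at [461.4 196.4 173.2] -14.1 q6 2.07 -> dx 25.7 dy -2.2 dz 143.2 roll 1.10 (mm; roll after)
```

carry_out:
  commands:
    - {"dx":0.0257,"dy":-0.0022,"dz":0.02,"roll":1.1,"fingers":255}
    - {"dx":0,"dy":0,"dz":0.03,"roll":0,"fingers":255}
    - {"dx":0,"dy":0,"dz":0.03,"roll":0,"fingers":255}
    - {"dx":0,"dy":0,"dz":0.03,"roll":0,"fingers":255}
    - {"dx":0,"dy":0,"dz":0.02,"roll":0,"fingers":255}
    - {"dx":0,"dy":0,"dz":0.013,"roll":0,"fingers":255}
    - {"dx":0,"dy":0,"dz":0,"roll":0,"fingers":255}
    - {"dx":0,"dy":0,"dz":0,"roll":0,"fingers":255}
    - {"dx":0,"dy":0,"dz":0,"roll":0,"fingers":255}

```text
time: 7.3
tool_pos: [0.4874, 0.1934, 0.0311]
ee_rot: [-0.0, 0.991, -0.132, 0.001]
force: [0.0, -0.3, -1.0]
grip_width: 0.341
grasp_force: 40.3
```

```bash
sed -i 's/607.3,161,-14.2/607.4,159.5,-15.2/g; s/Q\[:,2\]>150/Q[:,2]>36/; s/range(-130,-60,10)/range(-110,-20,10)/' e.py; python3 e.py; python3 -c "
from h import *
go(486.8,192.3,30,-15.2);print(robot.state()['force'])"
```

```text
[[-49.2 -49.3 -49.4 -49.3 -49.2 -49.4 -49.4 -49.3 -49.5 -49.4 -49.3 -49.5
  -49.4 -49.5 -49.5]
 [ 49.3  49.7  49.8  49.9  49.8  49.5  49.7  49.4  49.3  49.2  49.2  49.4
   49.3  49.2  49.3]]
[-3.30797091e-03 -4.95586609e+01]
[-7.37938774e-03  4.90690426e+01]
front x [np.float64(-95.2), np.float64(-95.2), np.float64(-21.2), np.float64(-94.8), np.float64(-94.8)]
-110 [-18.   18.  111.5]
-100 [-18.   17.9  49.6]
-90 [-13.9  16.3  49.5]
-80 [-13.7  16.2  49.4]
-70 [-13.8  16.3  49.5]
-60 [-13.9  16.3  49.5]
-50 [-13.7  16.4  49.9]
-40 [-13.6  16.3  49.4]
-30 [-13.7  16.3  49.4]
block front -20.000164209564495 tcp in G [[-124.65059307    1.26887176   31.1225791 ]]
at [487.3 193.4  31. ] -15.13 q6 2.07 -> dx -0.2 dy 1.2 dz 1.0 roll 0.07 (mm; roll after)
[ 0.47807487 -0.3682468   0.15964516]
```

carry_out:
  commands:
    - {"dx":0,"dy":0.0014,"dz":0.004,"roll":0.2,"fingers":255}
    - {"dx":0,"dy":0,"dz":0.003,"roll":0,"fingers":255}
    - {"dx":0,"dy":0,"dz":0,"roll":0,"fingers":255}
    - {"dx":0,"dy":0,"dz":0,"roll":0,"fingers":255}

```text
time: 7.85
tool_pos: [0.4865, 0.192, 0.0232]
ee_rot: [0.0, 0.991, -0.133, -0.0]
force: [0.3, 0.2, -0.6]
grip_width: 0.337
grasp_force: 40.3
```

carry_out:
  commands:
    - {"dx":0,"dy":0,"dz":0.0005,"roll":0,"fingers":255}
    - {"dx":0,"dy":0,"dz":0,"roll":0,"fingers":255}

```text
time: 8.1
tool_pos: [0.4865, 0.1919, 0.0228]
ee_rot: [0.0, 0.991, -0.133, 0.0]
force: [0.7, -1.7, -0.9]
grip_width: 0.34
grasp_force: 40.3
```

carry_out:
  commands:
    - {"dx":0,"dy":0,"dz":0.0005,"roll":0,"fingers":255}
    - {"dx":0,"dy":0,"dz":0,"roll":0,"fingers":255}

```text
time: 8.35
tool_pos: [0.4866, 0.192, 0.0224]
ee_rot: [0.0, 0.991, -0.133, 0.0]
force: [-0.6, -0.3, 1.7]
grip_width: 0.339
grasp_force: 40.6
```

carry_out:
  commands:
    - {"dx":0,"dy":0,"dz":-0.0005,"roll":0,"fingers":255}
    - {"dx":0.008,"dy":0,"dz":0,"roll":0,"fingers":255}
    - {"dx":0.008,"dy":0,"dz":0,"roll":0,"fingers":255}
    - {"dx":0.008,"dy":0,"dz":0,"roll":0,"fingers":255}
    - {"dx":0.008,"dy":0,"dz":0,"roll":0,"fingers":255}
    - {"dx":0.005,"dy":0,"dz":0,"roll":0,"fingers":255}
    - {"dx":0.003,"dy":0,"dz":0,"roll":0,"fingers":255}
    - {"dx":0,"dy":0,"dz":0,"roll":0,"fingers":255}
    - {"dx":0,"dy":0,"dz":0,"roll":0,"fingers":255}

```text
time: 9.48
tool_pos: [0.5248, 0.1814, 0.0227]
ee_rot: [0.0, 0.991, -0.133, -0.0]
force: [-0.0, -0.1, -2.1]
grip_width: 0.339
grasp_force: 40.3
```

```bash
cat > f.py <<'E'
from h import *
a=np.radians(-15.5);u=np.array([np.cos(a),np.sin(a)]);F=[]
for i in range(6):
    robot.snapshot("top") if i else None
    s=robot.state();F.append(np.r_[s["force"][:2]@u,s["force"][:2]@[-u[1],u[0]],s["force"][2],s["ft_torque"][2]])
d=s["tool_pos"][:2]*1000-[607.4,159.5]
print("F along/across/z/tz",np.round(np.mean(F,0),2),"sd",np.round(np.std(F,0),2),"tcp gx,gy",round(d@u,2),round(d@[-u[1],u[0]],2),"z",round(s["tool_pos"][2]*1000,2),"t",s["time"])
E
python3 f.py; sed -i 's/range(-110,-20,10)/range(-80,-20,10)/' e.py; python3 e.py
```

```text
F along/across/z/tz [-0.04  0.07 -0.94 -0.02] sd [0.52 0.57 0.67 0.03] tcp gx,gy -85.27 -0.88 z 22.8 t 9.725
[[-49.1 -49.1 -49.5 -49.4 -49.4 -49.1 -49.  -49.1 -49.2 -49.3 -49.4 -49.6
  -49.4 -49.8 -49.8]
 [ 49.5  49.5  49.6  49.7  49.2  49.4  49.5  49.2  49.2  49.3  49.5  49.5
   49.3  49.1  49.1]]
[-8.04633006e-03 -4.97808248e+01]
[-5.21215389e-03  4.90865658e+01]Traceback (most recent call last):
  File "e.py", line 12, in <module>
    print("front x",[round(b[abs(b[:,1]-y)<4,0].min(),1) for y in(-40,-25,0,25,40)])
                           ~~~~~~~~~~~~~~~~~~~~~~~~^^
    return umr_minimum(a, axis, None, out, keepdims, initial, where)
ValueError: zero-size array to reduction operation minimum which has no identity
```

carry_out:
  commands:
    - {"dx":0.001,"dy":0,"dz":0,"roll":0.2,"fingers":255}
    - {"dx":0.001,"dy":0,"dz":0,"roll":0,"fingers":255}
    - {"dx":0.001,"dy":0,"dz":0,"roll":0,"fingers":255}
    - {"dx":0,"dy":0,"dz":0,"roll":0,"fingers":255}

```text
time: 10.28
tool_pos: [0.5281, 0.1805, 0.0228]
ee_rot: [0.0, 0.991, -0.135, 0.0]
force: [0.5, 0.0, -1.5]
grip_width: 0.337
grasp_force: 40.3
```

carry_out:
  commands:
    - {"dx":0.0005,"dy":0,"dz":0,"roll":0,"fingers":255}
    - {"dx":0,"dy":0,"dz":0,"roll":0,"fingers":255}

```text
time: 10.52
tool_pos: [0.5285, 0.1804, 0.0228]
ee_rot: [0.0, 0.991, -0.135, 0.0]
force: [0.5, -0.4, -0.0]
grip_width: 0.343
grasp_force: 40.3
```

```bash
python3 f.py
```

```text
F along/across/z/tz [ 0.08 -0.02 -0.4  -0.01] sd [0.35 0.49 0.51 0.04] tcp gx,gy -81.68 -0.91 z 22.77 t 10.775
```

carry_out:
  commands:
    - {"dx":0.0005,"dy":0,"dz":0,"roll":0,"fingers":255}
    - {"dx":0,"dy":0,"dz":0,"roll":0,"fingers":255}

```text
time: 11.02
tool_pos: [0.529, 0.1803, 0.0228]
ee_rot: [0.0, 0.991, -0.135, 0.0]
force: [-1.0, 0.6, -0.7]
grip_width: 0.338
grasp_force: 40.3
```

carry_out:
  commands:
    - {"dx":0.0004,"dy":0,"dz":0,"roll":0,"fingers":255}
    - {"dx":0,"dy":0,"dz":0,"roll":0,"fingers":255}

```text
time: 11.28
tool_pos: [0.5294, 0.1802, 0.0228]
ee_rot: [0.0, 0.991, -0.135, 0.0]
force: [0.1, 0.3, -0.5]
grip_width: 0.342
grasp_force: 40.3
```

carry_out:
  commands:
    - {"dx":0.0005,"dy":0,"dz":0,"roll":0,"fingers":255}
    - {"dx":0,"dy":0,"dz":0,"roll":0,"fingers":255}

```text
time: 11.52
tool_pos: [0.5299, 0.1801, 0.0228]
ee_rot: [0.0, 0.991, -0.135, 0.0]
force: [0.0, -0.2, -0.6]
grip_width: 0.34
grasp_force: 40.3
```

carry_out:
  commands:
    - {"dx":0.0005,"dy":0,"dz":0,"roll":0,"fingers":255}
    - {"dx":0,"dy":0,"dz":0,"roll":0,"fingers":255}

```text
time: 11.78
tool_pos: [0.5303, 0.1799, 0.0228]
ee_rot: [0.0, 0.991, -0.135, 0.0]
force: [-0.9, 0.7, -0.8]
grip_width: 0.338
grasp_force: 40.3
```

carry_out:
  commands:
    - {"dx":0.0005,"dy":0,"dz":0,"roll":0,"fingers":255}
    - {"dx":0,"dy":0,"dz":0,"roll":0,"fingers":255}

```text
time: 12.02
tool_pos: [0.5308, 0.1798, 0.0228]
ee_rot: [0.0, 0.991, -0.135, 0.0]
force: [0.4, -0.2, -0.6]
grip_width: 0.339
grasp_force: 40.3
```

carry_out:
  commands:
    - {"dx":0.0005,"dy":0,"dz":0,"roll":0,"fingers":255}
    - {"dx":0,"dy":0,"dz":0,"roll":0,"fingers":255}

```text
time: 12.28
tool_pos: [0.5313, 0.1796, 0.0228]
ee_rot: [0.0, 0.991, -0.135, 0.0]
force: [0.2, -0.0, -0.4]
grip_width: 0.343
grasp_force: 40.3
```

carry_out:
  commands:
    - {"dx":0.0005,"dy":0,"dz":0,"roll":0,"fingers":255}
    - {"dx":0,"dy":0,"dz":0,"roll":0,"fingers":255}

```text
time: 12.52
tool_pos: [0.5318, 0.1795, 0.0228]
ee_rot: [0.0, 0.991, -0.135, 0.0]
force: [-0.6, 0.5, -0.7]
grip_width: 0.343
grasp_force: 40.3
```

carry_out:
  commands:
    - {"dx":0.0005,"dy":0,"dz":0,"roll":0,"fingers":255}
    - {"dx":0,"dy":0,"dz":0,"roll":0,"fingers":255}

```text
time: 12.78
tool_pos: [0.5323, 0.1794, 0.0228]
ee_rot: [0.0, 0.991, -0.135, 0.0]
force: [0.3, 0.5, -1.0]
grip_width: 0.344
grasp_force: 40.3
```

carry_out:
  commands:
    - {"dx":0.0005,"dy":0,"dz":0,"roll":0,"fingers":255}
    - {"dx":0,"dy":0,"dz":0,"roll":0,"fingers":255}

```text
time: 13.02
tool_pos: [0.5323, 0.1793, 0.0227]
ee_rot: [0.0, 0.991, -0.135, -0.0]
force: [-1.6, 1.2, -1.1]
grip_width: 0.339
grasp_force: 40.4
```

```bash
python3 f.py
```

```text
F along/across/z/tz [-2.24  0.3  -0.71  0.03] sd [0.28 0.63 0.41 0.02] tcp gx,gy -77.62 -0.96 z 22.66 t 13.275
```

carry_out:
  commands:
    - {"dx":0,"dy":0,"dz":0.0006,"roll":0,"fingers":255}
    - {"dx":0.0003,"dy":0,"dz":0,"roll":0,"fingers":255}
    - {"dx":0,"dy":0,"dz":0,"roll":0,"fingers":255}
    - {"dx":0,"dy":0,"dz":0,"roll":0,"fingers":255}
    - {"dx":0,"dy":0,"dz":0,"roll":0,"fingers":255}

```text
time: 13.9
tool_pos: [0.5324, 0.1793, 0.0224]
ee_rot: [0.0, 0.991, -0.135, -0.001]
force: [-4.9, 1.7, 3.9]
grip_width: 0.342
grasp_force: 41.0
```

```bash
python3 f.py
```

```text
F along/across/z/tz [-5.2   0.03  4.09 -0.  ] sd [0.37 0.38 0.2  0.04] tcp gx,gy -77.59 -0.95 z 22.42 t 14.15
```

carry_out:
  commands:
    - {"dx":-0.0002,"dy":0,"dz":0,"roll":0,"fingers":255}
    - {"dx":0,"dy":0,"dz":0,"roll":0,"fingers":255}
    - {"dx":0,"dy":0,"dz":0,"roll":0,"fingers":255}
    - {"dx":0,"dy":0,"dz":0,"roll":0,"fingers":255}

```text
time: 14.65
tool_pos: [0.5324, 0.1793, 0.0224]
ee_rot: [0.0, 0.991, -0.135, -0.0]
force: [-5.4, 0.9, 4.1]
grip_width: 0.342
grasp_force: 41.0
```

```bash
python3 f.py
```

```text
F along/across/z/tz [-5.45 -0.37  4.49 -0.  ] sd [0.61 0.38 0.41 0.03] tcp gx,gy -77.6 -0.96 z 22.4 t 14.9
```

carry_out:
  commands:
    - {"dx":-0.0003,"dy":0,"dz":0,"roll":0,"fingers":255}
    - {"dx":0,"dy":0,"dz":0,"roll":0,"fingers":255}
    - {"dx":0,"dy":0,"dz":0,"roll":0,"fingers":255}

```text
time: 15.28
tool_pos: [0.5324, 0.1793, 0.0224]
ee_rot: [0.0, 0.991, -0.135, -0.0]
force: [-4.8, 1.1, 6.4]
grip_width: 0.342
grasp_force: 41.1
```

```bash
python3 f.py
```

```text
F along/across/z/tz [-5.18 -0.61  5.79  0.01] sd [0.3  0.62 0.34 0.04] tcp gx,gy -77.61 -0.95 z 22.38 t 15.525
```

carry_out:
  commands:
    - {"dx":-0.0003,"dy":0,"dz":-0.0004,"roll":0,"fingers":255}
    - {"dx":0,"dy":0,"dz":0,"roll":0,"fingers":255}

```text
time: 15.78
tool_pos: [0.5324, 0.1793, 0.0224]
ee_rot: [0.0, 0.991, -0.135, 0.0]
force: [-2.8, 0.4, 0.5]
grip_width: 0.339
grasp_force: 40.5
```

```bash
python3 f.py
```

```text
F along/across/z/tz [-2.76 -0.02  0.68 -0.  ] sd [0.42 0.44 0.44 0.03] tcp gx,gy -77.6 -0.93 z 22.48 t 16.025
```

2.8 N on the stop with the block on the bed. I'll open and lift clear.

carry_out:
  commands:
    - {"dx":0,"dy":0,"dz":0,"roll":0,"fingers":100}
    - {"dx":0,"dy":0,"dz":0,"roll":0,"fingers":60}
    - {"dx":0,"dy":0,"dz":0,"roll":0,"fingers":60}
    - {"dx":0,"dy":0,"dz":-0.01,"roll":0,"fingers":60}
    - {"dx":0,"dy":0,"dz":-0.03,"roll":0,"fingers":60}
    - {"dx":-0.02,"dy":0,"dz":-0.03,"roll":0,"fingers":60}
    - {"dx":-0.03,"dy":0,"dz":-0.04,"roll":0,"fingers":60}
    - {"dx":-0.03,"dy":0,"dz":-0.04,"roll":0,"fingers":60}
    - {"dx":0,"dy":0,"dz":-0.04,"roll":0,"fingers":60}
    - {"dx":0,"dy":0,"dz":0,"roll":0,"fingers":60}
    - {"dx":0,"dy":0,"dz":0,"roll":0,"fingers":60}

```text
time: 17.4
tool_pos: [0.4549, 0.2007, 0.2124]
ee_rot: [0.0, 0.991, -0.135, -0.0]
force: [-0.7, -1.1, -0.5]
grip_width: 0.762
grasp_force: 0.0
```

```bash
cat > k.py <<'E'
from h import *
import sys
s,st=wrist();cv2.imwrite("pics/%s.png"%sys.argv[1],s["img"][...,::-1]);P=wpts(s,st).reshape(-1,3)*1000
a=np.radians(-15.6);u=np.array([np.cos(a),np.sin(a)]);v=np.array([-u[1],u[0]]);d=P[:,:2]-[607.4,159.5];Q=np.c_[d@u,d@v,P[:,2]]
def rep(n,c): print(n,len(c),"x",np.round([c[:,0].min(),c[:,0].max()],1),"y",np.round([c[:,1].min(),c[:,1].max()],1),"z",np.round(np.median(c[:,2]),1))
k=np.hypot(Q[:,0],Q[:,1])<22
rep("knob",Q[k&(Q[:,2]>138)&(Q[:,2]<150)])
rep("bed",Q[(Q[:,2]>15)&(Q[:,2]<21)&(abs(Q[:,1])<60)&(Q[:,0]>-110)&(Q[:,0]<0)])
b=Q[(Q[:,2]>37)&(Q[:,2]<45)&(abs(Q[:,1])<30)&(Q[:,0]>-110)&(Q[:,0]<-22)];rep("block",b)
for x in(-80,-60,-40):
    c=b[abs(b[:,0]-x)<4];print(x,np.round([c[:,1].min(),c[:,1].max()],1)) if len(c) else 0
h=Q[(Q[:,2]>90)&(Q[:,2]<100)&(abs(Q[:,1])<30)&(abs(Q[:,0])<90)];rep("head",h)
go(607.4,159.4,200,None)
E
python3 k.py w4
```

```text
knob 370 x [-12.   -3.2] y [-10.8  10.4] z 142.1
bed 7676 x [-95.9  -0. ] y [-50.5  49.5] z 17.5
block 2847 x [-89.2 -22. ] y [-16.1  14. ] z 40.7
-80 [-16.   13.2]
-60 [-15.9  13.9]
-40 [-15.9  14. ]
head 981 x [-21.1  14.1] y [-18.5  17.9] z 94.6
at [454.7 200.6 211.8] -15.55 q6 2.1 -> dx 158.2 dy -1.2 dz 11.8 roll 0.00 (mm; roll after)
```

View pics/w4.png

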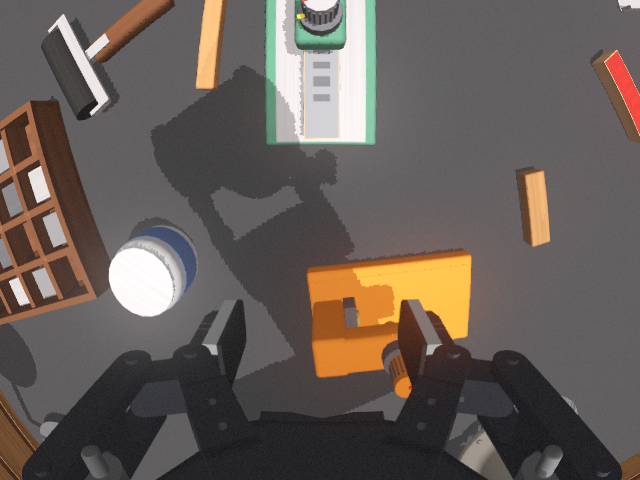

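The block sits centred in the throat, its front at gauge x -89 and top at z 40.7. Next I roll back 270° for a long clockwise stroke, then go above the knob.

carry_out:
  commands:
    - {"dx":0,"dy":0,"dz":0,"roll":-10.4,"fingers":60}
    - {"dx":0,"dy":0,"dz":0,"roll":-10.4,"fingers":60}
    - {"dx":0,"dy":0,"dz":0,"roll":-10.4,"fingers":60}
    - {"dx":0,"dy":0,"dz":0,"roll":-10.4,"fingers":60}
    - {"dx":0,"dy":0,"dz":0,"roll":-10.4,"fingers":60}
    - {"dx":0,"dy":0,"dz":0,"roll":-10.4,"fingers":60}
    - {"dx":0,"dy":0,"dz":0,"roll":-10.4,"fingers":60}
    - {"dx":0,"dy":0,"dz":0,"roll":-10.4,"fingers":60}
    - {"dx":0,"dy":0,"dz":0,"roll":-10.4,"fingers":60}
    - {"dx":0,"dy":0,"dz":0,"roll":-10.4,"fingers":60}
    - {"dx":0,"dy":0,"dz":0,"roll":-10.4,"fingers":60}
    - {"dx":0,"dy":0,"dz":0,"roll":-10.4,"fingers":60}

```text
time: 18.95
tool_pos: [0.4546, 0.2005, 0.211]
ee_rot: [-0.001, 0.577, 0.817, -0.001]
force: [-0.0, 0.4, -0.2]
grip_width: 0.766
grasp_force: 0.0
```

carry_out:
  commands:
    - {"dx":0,"dy":0,"dz":0,"roll":-10.4,"fingers":60}
    - {"dx":0,"dy":0,"dz":0,"roll":-10.4,"fingers":60}
    - {"dx":0,"dy":0,"dz":0,"roll":-10.4,"fingers":60}
    - {"dx":0,"dy":0,"dz":0,"roll":-10.4,"fingers":60}
    - {"dx":0,"dy":0,"dz":0,"roll":-10.4,"fingers":60}
    - {"dx":0,"dy":0,"dz":0,"roll":-10.4,"fingers":60}
    - {"dx":0,"dy":0,"dz":0,"roll":-10.4,"fingers":60}
    - {"dx":0,"dy":0,"dz":0,"roll":-10.4,"fingers":60}
    - {"dx":0,"dy":0,"dz":0,"roll":-10.4,"fingers":60}
    - {"dx":0,"dy":0,"dz":0,"roll":-10.4,"fingers":60}
    - {"dx":0,"dy":0,"dz":0,"roll":-10.4,"fingers":60}
    - {"dx":0,"dy":0,"dz":0,"roll":-10.4,"fingers":60}

```text
time: 20.45
tool_pos: [0.4546, 0.2005, 0.211]
ee_rot: [-0.002, -0.457, 0.889, 0.0]
force: [-0.8, -0.8, -0.5]
grip_width: 0.765
grasp_force: 0.0
```

carry_out:
  commands:
    - {"dx":0,"dy":0,"dz":0,"roll":-10.4,"fingers":60}
    - {"dx":0,"dy":0,"dz":0,"roll":-10.4,"fingers":60}
    - {"dx":0,"dy":0,"dz":0,"roll":0,"fingers":60}
    - {"dx":0,"dy":0,"dz":0,"roll":0,"fingers":60}

```text
time: 20.95
tool_pos: [0.4549, 0.2007, 0.2118]
ee_rot: [-0.001, -0.606, 0.795, 0.0]
force: [-0.0, -0.5, 0.2]
grip_width: 0.761
grasp_force: 0.0
```

```bash
python3 -c "
from h import *
go(606.4,159.4,200)"
```

```text
at [454.9 200.7 211.8] -105.35 q6 -2.61 -> dx -0.3 dy -157.0 dz 11.8 roll 0.00 (mm; roll after)
```

carry_out:
  commands:
    - {"dx":0,"dy":-0.04,"dz":0,"roll":0,"fingers":60}
    - {"dx":0,"dy":-0.04,"dz":0,"roll":0,"fingers":60}
    - {"dx":0,"dy":-0.04,"dz":0,"roll":0,"fingers":60}
    - {"dx":0,"dy":-0.037,"dz":0.012,"roll":0,"fingers":60}
    - {"dx":0,"dy":0,"dz":0,"roll":0,"fingers":60}
    - {"dx":0,"dy":0,"dz":0,"roll":0,"fingers":60}
    - {"dx":0,"dy":0,"dz":0,"roll":0,"fingers":60}

```text
time: 21.82
tool_pos: [0.606, 0.1603, 0.2012]
ee_rot: [0.0, -0.608, 0.794, -0.0]
force: [-0.2, -0.6, 0.4]
grip_width: 0.767
grasp_force: 0.0
```

```bash
python3 k.py w5
```

```text
knob 1086 x [-11.4  10.2] y [-12.  11.] z 142.3
bed 6039 x [-95.5  -0.5] y [-50.7  48.6] z 17.6
block 2633 x [-89.6 -22.3] y [-16.8  13.7] z 40.7
-80 [-16.8  13.2]
-60 [-16.7  13.5]
-40 [-16.4  13.6]
head 4794 x [-21.   71.5] y [-20.5  18.9] z 95.1
at [606.1 160.4 201.3] -105.12 q6 -2.74 -> dx 0.6 dy -1.5 dz 1.3 roll 0.00 (mm; roll after)
```

View pics/w5.png

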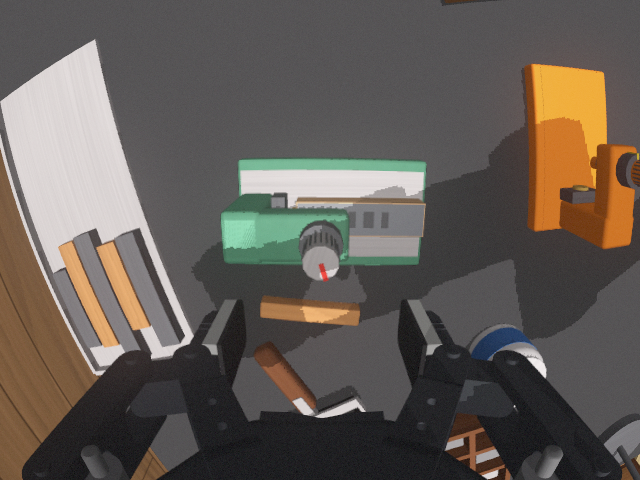

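The knob top's centre is at about (321,263), between the open fingers, with the red mark at (323,271). Small correction, then descend and grip.

carry_out:
  commands:
    - {"dx":0.001,"dy":-0.0009,"dz":0.02,"roll":0,"fingers":60}
    - {"dx":0,"dy":0,"dz":0.025,"roll":0,"fingers":60}
    - {"dx":0,"dy":0,"dz":0.025,"roll":0,"fingers":60}
    - {"dx":0,"dy":0,"dz":0.0115,"roll":0,"fingers":60}
    - {"dx":0,"dy":0,"dz":0,"roll":0,"fingers":60}
    - {"dx":0,"dy":0,"dz":0,"roll":0,"fingers":255}
    - {"dx":0,"dy":0,"dz":0,"roll":0,"fingers":255}
    - {"dx":0,"dy":0,"dz":0,"roll":0,"fingers":255}
    - {"dx":0,"dy":0,"dz":0,"roll":0,"fingers":255}
    - {"dx":0,"dy":0,"dz":0,"roll":0,"fingers":255}
    - {"dx":0,"dy":0,"dz":0,"roll":0,"fingers":255}
  grip_force: 40

```text
time: 23.25
tool_pos: [0.6067, 0.159, 0.1203]
ee_rot: [-0.0, -0.608, 0.794, 0.0]
force: [-5.6, 1.5, 6.0]
grip_width: 0.242
grasp_force: 39.1
```

```bash
python3 f.py; python3 -c "
from h import *
go(606.7,159.2,120);print(robot.state()['grip_width'],robot.state()['grasp_force'])"
```

```text
F along/across/z/tz [-5.11 -0.18  6.22 -0.03] sd [0.33 0.3  0.31 0.03] tcp gx,gy -0.59 -0.62 z 120.35 t 23.5
at [606.7 159.1 120.4] -105.13 q6 -2.74 -> dx -0.1 dy 0.0 dz 0.4 roll 0.00 (mm; roll after)
0.24236746189707173 39.09478962421417
```

carry_out:
  commands:
    - {"dx":0,"dy":0.0006,"dz":-0.0005,"roll":0,"fingers":255}
    - {"dx":0,"dy":0,"dz":0,"roll":10,"fingers":255}
    - {"dx":0,"dy":0,"dz":0,"roll":10,"fingers":255}
    - {"dx":0,"dy":0,"dz":0,"roll":10,"fingers":255}
    - {"dx":0,"dy":0,"dz":0,"roll":10,"fingers":255}
    - {"dx":0,"dy":0,"dz":0,"roll":10,"fingers":255}
    - {"dx":0,"dy":0,"dz":0,"roll":10,"fingers":255}
    - {"dx":0,"dy":0,"dz":0,"roll":0,"fingers":255}

```text
time: 24.5
tool_pos: [0.6062, 0.1594, 0.1204]
ee_rot: [-0.0, -0.128, 0.992, 0.0]
force: [-5.2, 1.1, 6.0]
grip_width: 0.245
grasp_force: 39.4
```

```bash
cat >> f.py <<'E'
p,a,s=pose();print("yaw",round(a,1),"q6",round(s["joint_pos"][5],3),"effort6",np.round(s["effort"][5],3))
E
python3 f.py
```

```text
F along/across/z/tz [-4.98  0.65  5.39 -0.05] sd [0.7  0.73 0.46 0.03] tcp gx,gy -1.1 -0.47 z 120.35 t 24.75
yaw -165.1 q6 -1.696 effort6 -0.054
```

carry_out:
  commands:
    - {"dx":0,"dy":0,"dz":0,"roll":10,"fingers":255}
    - {"dx":0,"dy":0,"dz":0,"roll":10,"fingers":255}
    - {"dx":0,"dy":0,"dz":0,"roll":0,"fingers":255}

```text
time: 25.12
tool_pos: [0.6062, 0.1595, 0.1204]
ee_rot: [-0.0, 0.046, 0.999, 0.0]
force: [-4.6, 1.9, 5.7]
grip_width: 0.239
grasp_force: 39.4
```

```bash
python3 f.py
```

```text
F along/across/z/tz [-4.94  1.02  5.6  -0.05] sd [0.44 0.48 0.39 0.01] tcp gx,gy -1.18 -0.29 z 120.35 t 25.375
yaw 174.9 q6 -1.347 effort6 -0.055
```

carry_out:
  commands:
    - {"dx":0,"dy":0,"dz":0,"roll":10,"fingers":255}
    - {"dx":0,"dy":0,"dz":0,"roll":10,"fingers":255}
    - {"dx":0,"dy":0,"dz":0,"roll":0,"fingers":255}

```text
time: 25.75
tool_pos: [0.6062, 0.1597, 0.1204]
ee_rot: [-0.0, 0.218, 0.976, 0.001]
force: [-4.2, 2.8, 5.1]
grip_width: 0.236
grasp_force: 39.3
```

```bash
python3 f.py
```

```text
F along/across/z/tz [-5.4   1.61  5.35 -0.08] sd [0.34 0.23 0.25 0.03] tcp gx,gy -1.19 -0.14 z 120.37 t 26.0
yaw 154.9 q6 -0.998 effort6 -0.055
```

carry_out:
  commands:
    - {"dx":0,"dy":0,"dz":0,"roll":10,"fingers":255}
    - {"dx":0,"dy":0,"dz":0,"roll":10,"fingers":255}
    - {"dx":0,"dy":0,"dz":0,"roll":0,"fingers":255}

```text
time: 26.38
tool_pos: [0.6063, 0.1599, 0.1204]
ee_rot: [-0.0, 0.385, 0.923, 0.001]
force: [-4.1, 3.8, 4.7]
grip_width: 0.245
grasp_force: 39.3
```

```bash
python3 f.py
```

```text
F along/across/z/tz [-5.14  2.62  4.96 -0.05] sd [0.25 0.57 0.43 0.02] tcp gx,gy -1.18 0.05 z 120.36 t 26.625
yaw 134.9 q6 -0.649 effort6 -0.056
```

carry_out:
  commands:
    - {"dx":0,"dy":0,"dz":0,"roll":10,"fingers":255}
    - {"dx":0,"dy":0,"dz":0,"roll":10,"fingers":255}
    - {"dx":0,"dy":0,"dz":0,"roll":0,"fingers":255}

```text
time: 27.0
tool_pos: [0.6064, 0.16, 0.1204]
ee_rot: [-0.0, 0.539, 0.842, 0.001]
force: [-2.9, 4.3, 4.9]
grip_width: 0.243
grasp_force: 39.3
```

```bash
python3 f.py
```

```text
F along/across/z/tz [-4.47  2.89  5.05 -0.05] sd [0.36 0.49 0.4  0.02] tcp gx,gy -1.09 0.17 z 120.36 t 27.25
yaw 114.9 q6 -0.3 effort6 -0.057
```

carry_out:
  commands:
    - {"dx":0,"dy":0,"dz":0,"roll":10,"fingers":255}
    - {"dx":0,"dy":0,"dz":0,"roll":10,"fingers":255}
    - {"dx":0,"dy":0,"dz":0,"roll":0,"fingers":255}

```text
time: 27.62
tool_pos: [0.6066, 0.16, 0.1204]
ee_rot: [-0.0, 0.677, 0.736, 0.001]
force: [-2.6, 4.3, 4.0]
grip_width: 0.243
grasp_force: 39.3
```

```bash
python3 f.py
```

```text
F along/across/z/tz [-4.07  2.73  4.58 -0.06] sd [0.36 0.57 0.59 0.01] tcp gx,gy -0.96 0.3 z 120.37 t 27.875
yaw 94.9 q6 0.049 effort6 -0.057
```

carry_out:
  commands:
    - {"dx":0,"dy":0,"dz":0,"roll":10,"fingers":255}
    - {"dx":0,"dy":0,"dz":0,"roll":10,"fingers":255}
    - {"dx":0,"dy":0,"dz":0,"roll":0,"fingers":255}

```text
time: 28.25
tool_pos: [0.6067, 0.16, 0.1204]
ee_rot: [-0.0, 0.794, 0.608, 0.001]
force: [-2.6, 4.8, 5.2]
grip_width: 0.24
grasp_force: 39.3
```

```bash
python3 f.py
```

```text
F along/across/z/tz [-3.98  4.05  4.75 -0.05] sd [0.3  0.28 0.68 0.05] tcp gx,gy -0.78 0.35 z 120.36 t 28.5
yaw 75.0 q6 0.396 effort6 -0.058
```

carry_out:
  commands:
    - {"dx":0,"dy":0,"dz":0,"roll":10,"fingers":255}
    - {"dx":0,"dy":0,"dz":0,"roll":10,"fingers":255}
    - {"dx":0,"dy":0,"dz":0,"roll":0,"fingers":255}

```text
time: 28.88
tool_pos: [0.6069, 0.16, 0.1204]
ee_rot: [-0.001, 0.887, 0.461, 0.001]
force: [-2.6, 4.4, 5.0]
grip_width: 0.24
grasp_force: 39.3
```

```bash
python3 f.py
```

```text
F along/across/z/tz [-3.18  4.05  4.42 -0.07] sd [0.39 0.54 0.33 0.03] tcp gx,gy -0.6 0.36 z 120.37 t 29.125
yaw 55.0 q6 0.745 effort6 -0.059
```

carry_out:
  commands:
    - {"dx":0,"dy":0,"dz":0,"roll":10,"fingers":255}
    - {"dx":0,"dy":0,"dz":0,"roll":10,"fingers":255}
    - {"dx":0,"dy":0,"dz":0,"roll":0,"fingers":255}

```text
time: 29.5
tool_pos: [0.6071, 0.1598, 0.1204]
ee_rot: [-0.001, 0.954, 0.301, 0.001]
force: [-1.2, 4.6, 5.7]
grip_width: 0.238
grasp_force: 39.4
```

```bash
python3 f.py
```

```text
F along/across/z/tz [-2.87  4.77  5.29 -0.01] sd [0.54 0.5  0.67 0.03] tcp gx,gy -0.4 0.27 z 120.41 t 29.75
yaw 35.2 q6 1.091 effort6 -0.017
```

carry_out:
  commands:
    - {"dx":0,"dy":0,"dz":0,"roll":5,"fingers":255}
    - {"dx":0,"dy":0,"dz":0,"roll":5,"fingers":255}

```text
time: 30.0
tool_pos: [0.6071, 0.1598, 0.1204]
ee_rot: [-0.001, 0.976, 0.217, 0.001]
force: [-0.8, 5.1, 4.5]
grip_width: 0.243
grasp_force: 39.3
```

```bash
python3 -c "
from h import *
for i in range(4):
    p,a,s=pose();print(round(a,1),s['effort'][5].round(3),s['ft_torque'][2].round(3),s['qvel'][5].round(3));robot.snapshot('top')"; python3 f.py
```

```text
25.0 -0.838 0.099 0.693
24.8 -0.136 -0.015 -0.123
25.1 0.599 0.02 -0.053
25.2 0.178 0.005 -0.014
F along/across/z/tz [-2.98  4.26  4.46 -0.01] sd [0.94 0.28 0.55 0.02] tcp gx,gy -0.33 0.18 z 120.38 t 30.45
yaw 25.2 q6 1.265 effort6 -0.014
```

carry_out:
  commands:
    - {"dx":0,"dy":0,"dz":0,"roll":5,"fingers":255}
    - {"dx":0,"dy":0,"dz":0,"roll":5,"fingers":255}
    - {"dx":0,"dy":0,"dz":0,"roll":5,"fingers":255}
    - {"dx":0,"dy":0,"dz":0,"roll":5,"fingers":255}

```text
time: 30.95
tool_pos: [0.6072, 0.1596, 0.1204]
ee_rot: [-0.001, 0.999, 0.044, 0.001]
force: [-1.6, 4.5, 4.5]
grip_width: 0.242
grasp_force: 39.3
```

```bash
python3 -c "
from h import *
for i in range(4):
    p,a,s=pose();print(round(a,1),s['effort'][5].round(3),s['ft_torque'][2].round(3),s['qvel'][5].round(3));robot.snapshot('top')"; python3 f.py
```

```text
5.0 -0.828 0.034 0.692
4.8 -0.18 -0.001 -0.127
5.1 0.627 0.017 -0.056
5.2 0.188 -0.027 -0.013
F along/across/z/tz [-2.3   4.41  5.64  0.  ] sd [0.55 0.3  0.52 0.04] tcp gx,gy -0.21 0.04 z 120.36 t 31.4
yaw 5.2 q6 1.614 effort6 -0.014
```

Release, lift straight up, and look at the marks.

carry_out:
  commands:
    - {"dx":0,"dy":0,"dz":0,"roll":0,"fingers":140}
    - {"dx":0,"dy":0,"dz":0,"roll":0,"fingers":60}
    - {"dx":0,"dy":0,"dz":0,"roll":0,"fingers":60}
    - {"dx":0,"dy":0,"dz":0,"roll":0,"fingers":60}
    - {"dx":0,"dy":0,"dz":-0.02,"roll":0,"fingers":60}
    - {"dx":0,"dy":0,"dz":-0.04,"roll":0,"fingers":60}
    - {"dx":-0.03,"dy":0,"dz":-0.04,"roll":0,"fingers":60}
    - {"dx":-0.05,"dy":0,"dz":-0.03,"roll":0,"fingers":60}
    - {"dx":-0.02,"dy":0,"dz":0,"roll":0,"fingers":60}
    - {"dx":0,"dy":0,"dz":0,"roll":0,"fingers":60}
    - {"dx":0,"dy":0,"dz":0,"roll":0,"fingers":60}

```text
time: 32.78
tool_pos: [0.5078, 0.1503, 0.2493]
ee_rot: [0.0, 0.999, 0.042, 0.0]
force: [-0.0, -0.7, -1.1]
grip_width: 0.771
grasp_force: 0.0
```

```bash
python3 k.py w6; python3 - <<'E'
from h import *
s,st=wrist();im=s["img"];P=wpts(s,st)*1000
d=np.hypot(P[...,0]-606.7,P[...,1]-159.2);h=cv2.cvtColor(im,cv2.COLOR_RGB2HSV)
red=((h[...,0]<8)|(h[...,0]>172))&(h[...,1]>130)&(d<16)&(P[...,2]>130)
yel=(h[...,0]>20)&(h[...,0]<35)&(h[...,1]>130)&(d<25)&(P[...,2]>90)
for n,m in(("red",red),("yel",yel)):
    if m.any():
        c=np.median(P[m],0);print(n,m.sum(),np.round(c,1),"ang about knob",np.round(np.degrees(np.arctan2(c[1]-159.2,c[0]-606.7)),1),np.argwhere(m).mean(0).round())
v,u=np.argwhere((d<40)&(P[...,2]>80)).mean(0).astype(int);c=im[max(v-60,0):v+60,max(u-60,0):u+60]
cv2.imwrite("pics/w6c.png",cv2.resize(c,None,fx=5,fy=5,interpolation=cv2.INTER_CUBIC)[...,::-1])
E
```

```text
knob 823 x [-11.2   9.8] y [-11.2  10.6] z 142.4
bed 5937 x [-95.8  -0. ] y [-50.5  49.7] z 17.6
block 2235 x [-89.8 -22.1] y [-16.6  14.1] z 40.7
-80 [-16.6  14.1]
-60 [-16.   13.8]
-40 [-16.   13.9]
head 3919 x [-20.6  71.6] y [-20.4  19.9] z 95.1
at [507.8 150.3 249.1] 4.86 q6 1.63 -> dx 100.0 dy -0.7 dz 49.1 roll 0.00 (mm; roll after)
red 59 [601.5 157.2 143.1] ang about knob -158.9 [103. 323.]
yel 22 [600.3 148.  111.8] ang about knob -119.6 [160. 339.]
```

View pics/w6c.png

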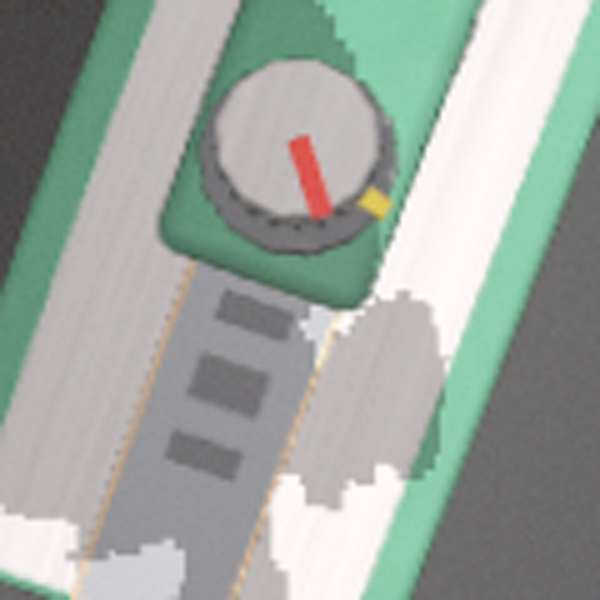

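The red mark is at (310,178) in the crop and the yellow one at (374,202). That puts the knob about 39° clockwise of the drum, inside the 20–70° window, and the block and gauge haven't moved. Handing in.

```bash
python3 -c "
from rig import robot
print(robot.sign_off())"
```

```text
the job is handed in; nothing more can be done
None
```

I handed the job in with the silver block face up on the green gauge's bed and clamped: I pressed it on the stop screw at about 3–5 N (highest reading about 5.5 N), the knob slipped about 39° on the drum by the marks, and the gauge showed no visible shift.

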